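# Set out a silversmith's bench for striking a medal

## Task

Set out the bench for striking: stand the blue die in the middle of the steel clamp plate, between its two bars, then lay the silver blank centred on the die, then stand the brass punch upright and centred on the silver blank, in that order. At any time, lay the copper blank flat in the middle of the pitch bowl, and stand the punch tin on the bench between the plate and the bowl: straight out from the middle of the plate's bowl-facing side (the plate may be turned a little), a finger's width of about 20 mm clear of the plate's edge. Keep the tin upright throughout, leave the hammer, the pliers and the small jar where they are, and let go of everything.

Things in the scene. Friction and masses are not known exactly. Their poses are not given: they have to be found in the camera images.
- plate: fixed dark steel plate, 120 x 120 x 20 mm, yellow circle mid-top. Origin: centre of underside; z up; x away from the robot (yaw up to 0.2 rad). Two bright clamp bars (112 long, 16 wide, tops at 38 mm; bolt ends to 50) along x at y = +50, -50 mm: fingers fit between if closing along x, not y. Either side, left or right. No unlisted thing within x 0.30 to 0.78, y -0.48 to 0.48 m
- bowl: fixed round grey iron pitch bowl, 120 mm across at the top, 50 mm high, filled level to the rim with hard red-brown pitch (flat and rigid, so things lie on it 50 mm above the bench). Origin: centre of its underside; z up
- die: loose blue steel die, an upright cylinder 50 mm across, 30 mm high, with a flat top showing a bright ring and a dark middle; about 0.45 kg. Origin: centre of its underside; z up
- silver: loose silver-white medal blank, a flat disc 40 mm across, 8 mm thick, lying on the bench; about 0.09 kg. Origin: centre of its underside; z up
- copper: loose copper-red medal blank, a flat disc 40 mm across, 8 mm thick, lying on the bench; about 0.08 kg. Origin: centre of its underside; z up
- punch: loose brass striking punch, a plain upright cylinder 32 mm across, 60 mm high, with two dark bands, flat at both ends, standing; about 0.38 kg. Origin: centre of its underside; z up
- tin: loose round white tin with a green band, 60 mm across, 60 mm high, packed with small steel punches (fixed in it) that stand up to 83 mm above its underside within 21 mm of its axis; about 0.28 kg; grip it round the outside. Origin: centre of its underside; z up
- hammer: bystander: loose hammer 200 mm long with wooden handle, lying roughly along the bench's y direction at the far side, 26 mm high, its head 90 mm wide. Origin: underside at mid-length; x along the handle towards the head
- pliers: bystander: loose pliers with red handles, 135 mm long, 48 mm wide, 12 mm high, lying near the robot, roughly along the bench's y direction. Origin: 60 mm from the jaw tip, 75 mm from the handle ends; x towards the jaws
- jar: bystander: small loose amber jar with black cap, 40 mm across, 45 mm high, at the far side. Origin: centre of its underside; z up

How it is judged:
On the way, in this order (a step that is already met when the one before it is completed fails the run):
1. the blue die stands in the middle of the plate, released (horizontal distance between die and plate below 0.01 m and z of die in the frame of plate between 0.016 and 0.024 m and angle between die's own z axis and vertical below 0.1 rad and contact force between the fingers and die below 0.2 N and linear speed of die below 0.02 m/s), for 0.2 s.
2. the silver blank lies centred on the die, which is still in place, released (horizontal distance between die and plate below 0.01 m and z of die in the frame of plate between 0.016 and 0.024 m and angle between each of die, silver's own z axis and vertical below 0.1 rad and horizontal distance between silver and die below 0.008 m and z of silver in the frame of die between 0.026 and 0.034 m and contact force between the fingers and silver below 0.2 N and linear speed of silver below 0.02 m/s), for 0.2 s.
3. the brass punch stands centred on the silver blank, released (horizontal distance between die and plate below 0.01 m and z of die in the frame of plate between 0.016 and 0.024 m and angle between each of die, silver, punch's own z axis and vertical below 0.1 rad and horizontal distance between silver and die below 0.008 m and z of silver in the frame of die between 0.026 and 0.034 m and horizontal distance between punch and silver below 0.008 m and z of punch in the frame of silver between 0.004 and 0.012 m and contact force between the fingers and punch below 0.2 N and linear speed of punch below 0.02 m/s), for 0.2 s.
At the end, for the whole second after the job is handed in: Upright or flat, released, at rest: die within 10 mm of plate centre; silver on die and punch on silver, each within 8 mm; copper on pitch within 12 mm of centre; tin on the bowl's side, 5 to 40 mm off the plate's edge, within 15 mm of its mid-line (all of step 3 and horizontal distance between copper and bowl below 0.012 m and z of copper in the frame of bowl between 0.046 and 0.054 m and angle between each of copper, tin's own z axis and vertical below 0.1 rad and ((y of bowl in the frame of plate above 0 m and y of tin in the frame of plate between 0.095 and 0.13 m) or (y of bowl in the frame of plate below 0 m and y of tin in the frame of plate between -0.13 and -0.095 m)) and x of tin in the frame of plate between -0.015 and 0.015 m and height (world z) of tin below 0.005 m and contact force between the fingers and die below 0.2 N and linear speed of each of die, silver, copper, tin below 0.02 m/s and contact force between the fingers and silver below 0.2 N and contact force between the fingers and copper below 0.2 N and contact force between the fingers and tin below 0.2 N); the robot touches nothing.
It fails at once if the hammer moved by more than 30 mm (distance of hammer from where it was at the start of the episode above 0.03 m).
It fails at once if the pliers moved by more than 30 mm (distance of pliers from where it was at the start of the episode above 0.03 m).
It fails at once if the jar moved by more than 30 mm (distance of jar from where it was at the start of the episode above 0.03 m).
It fails at once if the tin tipped by more than 0.5 rad (29 degrees) (angle between tin's own z axis and vertical above 0.5 rad).
It also fails if it takes over 115 s, if anything falls off the work surface, if the arm or the gripper's body presses on something with over 40 N, if the wrist force passes 120 N, or if a joint passes its speed limit or range.

## Robot

A 7-joint arm with a two-finger parallel gripper is mounted at the origin on the work surface. World frame = base frame: x ahead of the robot, y to its left, z up, the work surface at z = 0. Lengths are in m, angles in rad, forces in N, time in s.
With the tool pointing down it reaches from about 0.425 to 0.8 m from the base axis. Payload 8.3 kg.
Tool frame: the origin (TCP) lies at the very end of the fingers, on their centre line; the grasp point (between the pads) lies 19 mm behind it; z points along the fingers, y is the line along which they close (so a half turn about z gives the same grasp; the last joint's range is limited). The gripper opens to 85 mm and grips with 20 to 120 N. Pads are 22 mm wide; open, the fingers measure 114 mm over their backs; the gripper's body (76 mm by 85 mm) begins 54 mm behind the grasp point. The pads swing forward as they close: fully open they stand 13 mm farther back than shut.
Start: joints at [-1.304, 0.383, 0.016, 1.37, -0.006, 1.388, -0.046], TCP at [0.202, 0.591, 0.231] pointing down, gripper open.
Joint ranges: [-2.95, 2.95], [-0.25, 2.06], [-1.52, 1.56], [0.18, 2.33], [-1.44, 4.58], [0.02, 2.06], [-3.01, 3.01]. Speed limits (rad/s): [2.39, 2.39, 3.01, 3.01, 3.14, 3.14, 3.14].

## Interface

Orientations are given as [roll, pitch, yaw] about the fixed x, y, z axes, in that order (R = Rz(yaw) Ry(pitch) Rx(roll)).
In Python, from bench import r gives the robot as it stands.
- The arm moves only by the tool nudge_tcp, called as a command line: name --pt "numbers of a row" for each row, then --argument value for the rest. Schema: {"type":"object","properties":{"offsets":{"type":"array","items":{"type":"array","items":{"type":"number"},"minItems":6,"maxItems":6},"minItems":1,"maxItems":12},"jaw":{"type":"number"},"force":{"type":"number"},"only":{"type":"string"},"quiet":{"type":"boolean"},"lines":{"type":"string"}},"required":["offsets"],"additionalProperties":false}. offsets is a list of rows, 1 to 12 of them, each of 6 numbers: dx, dy, dz in m, then a rotation vector rx, ry, rz in rad; each row shifts and turns the commanded pose from where the row before left it, along the tool's axes as they then stand; what a row does not reach is not made up. A row lasts 1/8 s, in which the tool goes at most 0.0625 m and 0.188 rad, less where a joint would pass 70% of its speed; a pose out of reach is approached as far as the arm can. jaw is the finger opening in m, set as the call begins (left out keeps the last). The fingers move at their own pace and stop on an object; force is the grip in N (left out, the last holds). Time passes only in rows, so rows that do not move let the fingers close. The tool returns the time, the measured TCP pose, the force, the opening and the grip force at its end. only (a regular expression) keeps the lines of the reply that match it, lines (a string "A,B") keeps lines A to B, and quiet returns only ok. Input that does not fit is refused with a message, and nothing moves.
- r.get_obs(): the state, without advancing time (a new reading comes with each control period).
- r.get_image(name): name is "scene" or "top" or "wrist"; returns the picture (400x640x3 uint8, red, green, blue); there is no depth.
- r.camera_model(name): a dict with "fx", "fy", "cx", "cy" (pixels), "distortion" ([k1, k2, p1, p2, k3] as OpenCV has them; the pictures are not rectified), "rvec" (rotation vector, rad) and "tvec" (3), from world to camera coordinates, as OpenCV has them. Camera axes: x right, y down, z forward; pixel columns grow to the right and rows downward; lengths in m; the calibration is good to about 2 mm. A picture is of the moment at which its call begins: read the wrist's pose just before it. camera_model takes no time and is no camera call; for the wrist camera it gives the pose at the moment of the call.
- r.close_job(): hands the job in; it is judged then, once.
The state is a dict: "time": time; "joint_pos": joint angles; "dq": joint speeds; "tau": joint torques, N m; "position": TCP position; "eef_rot": TCP orientation; "force": force on the tool from outside, world axes, zero at the start; "ft_torque": the same for the moment, N m; "opening": finger opening in m; "finger_force": force on a finger pad.
Only numpy, scipy, OpenCV 4.12 (cv2) and the standard library are available. Lean on these libraries where they do the work, as an engineer would, in place of code of your own. Each camera call takes 0.05 s, during which the arm holds its last target. There are 200 camera calls.

## Working session

There is one attempt and no reset: what is moved stays moved. The work goes in short steps, Python scripts to look and compute and a tool call to move; the robot and the scene stay as the last step left them, time stands still between calls to the robot, and variables do not carry over. Pictures are saved under pics/ and viewed, at most 14 in all, crops included, and the job is handed in when it is done.

```bash
ls; mkdir -p pics
```

Run:
```python
from bench import r
import cv2,json
o=r.get_obs();print({k:(v if not hasattr(v,'round') else v) for k,v in o.items()})
for n in ("top","scene"):
    im=r.get_image(n);cv2.imwrite(f"pics/{n}0.png",im[:,:,::-1])
    print(n,r.camera_model(n))
```

```text
bench.py
pics
{'time': 0.0, 'joint_pos': array([-1.30392327,  0.38425225,  0.01639111,  1.3711868 , -0.00625643,
        1.38819995, -0.0465157 ]), 'dq': array([ 0.00049692,  0.00029469,  0.00065636,  0.00044987, -0.00031989,
        0.00058258,  0.00094507]), 'tau': array([ 1.07919138e-04, -6.27602291e+01,  8.44457746e-01, -3.71831059e+01,
        1.64198078e-02,  1.39629192e-02, -1.48050327e-05]), 'position': array([0.20221645, 0.59083697, 0.23025546]), 'eef_rot': array([-3.13959841e+00,  8.69134564e-05,  2.81185959e+00]), 'force': array([-0.36400492, -0.33223433, -0.08112042]), 'ft_torque': array([-0.02717229, -0.03939109, -0.01870165]), 'finger_force': 0.0, 'opening': 0.08577470075785802}
top {'fx': 514.3839536559597, 'fy': 514.3839536559597, 'cx': 326.4826084403455, 'cy': 202.47620707098295, 'distortion': array([-0.06959168,  0.        ,  0.        ,  0.        ,  0.        ]), 'rvec': array([ 2.13644461, -2.13772416,  0.17566562]), 'tvec': array([0.00151154, 0.55780434, 1.40683803])}
scene {'fx': 397.64807012709815, 'fy': 397.64807012709815, 'cx': 317.24127746889036, 'cy': 200.57088824986283, 'distortion': array([-0.08173862,  0.        ,  0.        ,  0.        ,  0.        ]), 'rvec': array([ 2.08272879,  1.11304444, -0.48815035]), 'tvec': array([-0.32542685, -0.27705628,  1.28050394])}
```

View pics/top0.png

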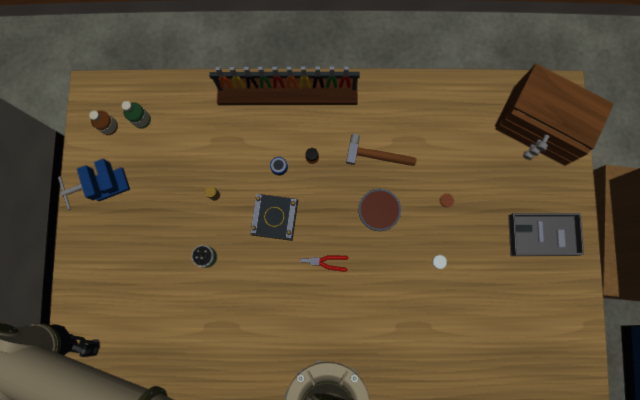

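View pics/scene0.png

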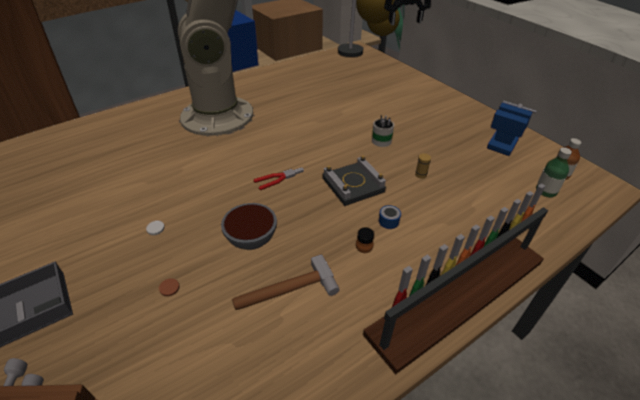

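Top view: plate (275,217), die (279,165), punch (211,193), tin (203,256), pliers (325,262), bowl (379,209), copper (447,200), silver (440,262), jar (312,155), hammer (380,153). Scene: the same items, at tin (383,131), punch (423,166), die (390,216), silver (155,228), copper (169,287), bowl (249,222), plate (354,180).

Create h.py:
```python
from bench import r
import cv2, numpy as np
from scipy.spatial.transform import Rotation as Ro
def ray(m,px):
    K=np.array([[m['fx'],0,m['cx']],[0,m['fy'],m['cy']],[0,0,1]])
    u=cv2.undistortPoints(np.array([[px]],float),K,np.array(m['distortion']))[0,0]
    R=cv2.Rodrigues(np.array(m['rvec'],float))[0]
    d=R.T@np.array([u[0],u[1],1]); return -R.T@np.array(m['tvec'],float), d/np.linalg.norm(d)
def onz(m,px,z):
    c,d=ray(m,px); return (c+d*(z-c[2])/d[2])
def tri(*views):
    A=np.zeros((3,3));b=np.zeros(3);rs=[ray(*v) for v in views]
    for c,d in rs: P=np.eye(3)-np.outer(d,d);A+=P;b+=P@c
    p=np.linalg.solve(A,b); return p,[np.linalg.norm((np.eye(3)-np.outer(d,d))@(p-c)) for c,d in rs]
def proj(m,p):
    K=np.array([[m['fx'],0,m['cx']],[0,m['fy'],m['cy']],[0,0,1]])
    return cv2.projectPoints(np.array([p],float),np.array(m['rvec'],float),np.array(m['tvec'],float),K,np.array(m['distortion']))[0].reshape(-1,2)
def togo(p,yaw=None):
    "tool-axis displacement to world TCP p (pointing down), turn about tool z"
    o=r.get_obs();R=Ro.from_euler('xyz',o['eef_rot'])
    d=R.inv().apply(np.array(p)-o['position']);t=Ro.from_euler('xyz',[np.pi,0,yaw if yaw is not None else o['eef_rot'][2]])
    print('t %.2f pos %s rot %s go %s rv %s'%(o['time'],o['position'].round(4),o['eef_rot'].round(3),d.round(4),(R.inv()*t).as_rotvec().round(3)))
def snap(n,f=None,crop=None,s=1):
    m=r.camera_model(n);im=r.get_image(n)
    if f:
        c=im if crop is None else im[crop[1]:crop[3],crop[0]:crop[2]]
        cv2.imwrite('pics/'+f,cv2.resize(c[:,:,::-1],None,fx=s,fy=s,interpolation=cv2.INTER_CUBIC))
    return m,im
```

Run:
```python
from h import *
T=r.camera_model('top');S=r.camera_model('scene')
P=dict(plate=((275,217),(354,180)),die=((279,165),(390,213)),punch=((211,193),(424,158)),tin=((203,256),(383,126)),bowl=((379.5,209.5),(249,221)),copper=((447,200.5),(169,287)),silver=((440,262),(155,228)),jar=((312,155),(366,235)))
H=dict(plate=.02,die=.03,punch=.06,tin=.06,bowl=.05,copper=.008,silver=.008,jar=.045)
for k,(a,b) in P.items():
    p,e=tri((T,a),(S,b));print(k,p.round(3),'err',round(e[0],3),'top@H',onz(T,a,H[k]).round(3),'scene@H',onz(S,b,H[k]).round(3))
import cv2
im=cv2.imread('pics/top0.png')[120:290,170:470];cv2.imwrite('pics/topc.png',cv2.resize(im,None,fx=2.6,fy=2.6,interpolation=cv2.INTER_CUBIC))
```

```text
plate [0.522 0.151 0.015] err 0.003 top@H [0.52  0.149 0.02 ] scene@H [0.528 0.15  0.02 ]
die [0.672 0.14  0.026] err 0.002 top@H [0.67  0.138 0.03 ] scene@H [0.676 0.138 0.03 ]
punch [0.586 0.33  0.052] err 0.002 top@H [0.583 0.326 0.06 ] scene@H [0.594 0.322 0.06 ]
tin [0.407 0.345 0.05 ] err 0.001 top@H [0.406 0.342 0.06 ] scene@H [0.419 0.335 0.06 ]
bowl [ 0.538 -0.147  0.048] err 0.001 top@H [ 0.537 -0.148  0.05 ] scene@H [ 0.54  -0.148  0.05 ]
copper [ 0.571 -0.35   0.   ] err 0.001 top@H [ 0.57  -0.35   0.008] scene@H [ 0.578 -0.35   0.008]
silver [ 0.392 -0.324  0.   ] err 0.001 top@H [ 0.392 -0.323  0.008] scene@H [ 0.401 -0.323  0.008]
jar [0.7   0.045 0.034] err 0.002 top@H [0.696 0.043 0.045] scene@H [0.709 0.04  0.045]
```

View pics/topc.png

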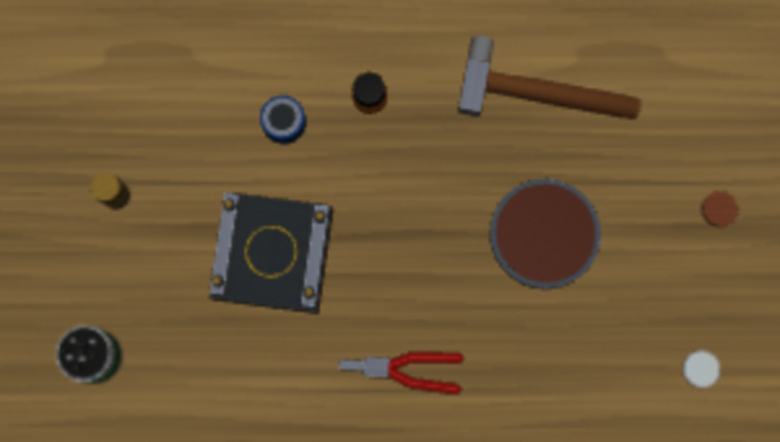

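Crop: plate circle at (270,251), bolts (229,203), (217,281), (320,215), (309,292), jar (369,90), pliers tip (338,366), hammer head (476,75). The clamp bars run roughly along x, and the bowl is on the plate's −y side.

Run:
```python
from h import *
T=r.camera_model('top')
f=lambda x,y:(x/2.6+170-.3,y/2.6+120-.3)
B=[onz(T,f(*q),.05) for q in((229,203),(217,281),(320,215),(309,292))]
print(np.array(B).round(3),np.mean(B,0).round(4))
for a,b in((1,0),(3,2)): d=B[a-0]-B[b];d=-d;print('yaw',np.arctan2(d[1],d[0]))
d=B[0]-B[2];print('yaw via y',np.arctan2(-d[0],d[1]))
C=onz(T,f(270,251),.02);print('circle',C)
for q in((338,366),(462,357),(460,389),(476,75)):print(onz(T,f(*q),.01).round(3))
togo([.60,.14,.25],1.42)
```

```text
[[0.571 0.195 0.05 ]
 [0.485 0.206 0.05 ]
 [0.557 0.096 0.05 ]
 [0.474 0.107 0.05 ]] [0.5218 0.1511 0.05  ]
yaw -0.13060877922401312
yaw -0.13063187636724183
yaw via y -0.13306348618921277
circle [0.52214141 0.15273228 0.02      ]
[0.397 0.077 0.01 ]
[ 0.406 -0.058  0.01 ]
[ 0.371 -0.056  0.01 ]
[ 0.725 -0.076  0.01 ]
t 0.10 pos [0.2022 0.5909 0.2304] rot [-3.14   0.     2.812] go [-0.5224 -0.2979 -0.0191] rv [-1.000e-03  1.000e-03  1.392e+00]
```

nudge_tcp --pt "0 0 0 0 0 0.174" --pt "0 0 0 0 0 0.174" --pt "0 0 0 0 0 0.174" --pt "0 0 0 0 0 0.174" --pt "0 0 0 0 0 0.174" --pt "0 0 0 0 0 0.174" --pt "0 0 0 0 0 0.174" --pt "0 0 0 0 0 0.174" --jaw 0.085 --force 60

```text
time: 1.1
position: [0.2022, 0.591, 0.2307]
eef_rot: [-3.141, 0.001, 1.414]
force: [0.0, -0.1, -0.7]
opening: 0.0849
finger_force: 0.0
```

Run:
```python
from h import *
togo([.60,.14,.25],1.42)
```

```text
t 1.10 pos [0.2022 0.591  0.2307] rot [-3.141e+00  1.000e-03  1.414e+00] go [-0.3835  0.4633 -0.0189] rv [-0.     0.001 -0.006]
```

nudge_tcp --pt "-0.035 0.042 -0.002 0 0 0" --pt "-0.035 0.042 -0.002 0 0 0" --pt "-0.035 0.042 -0.002 0 0 0" --pt "-0.035 0.042 -0.002 0 0 0" --pt "-0.035 0.042 -0.002 0 0 0" --pt "-0.035 0.042 -0.002 0 0 0" --pt "-0.035 0.042 -0.002 0 0 0" --pt "-0.035 0.042 -0.002 0 0 0" --pt "-0.035 0.042 -0.002 0 0 0" --pt "-0.035 0.042 -0.001 0 0 0" --pt "-0.033 0.042 0 0 0 0" --pt "0 0 0 0 0 -0.025"

```text
time: 2.6
position: [0.6034, 0.1373, 0.2495]
eef_rot: [3.141, 0.004, 1.437]
force: [0.3, 0.1, 0.4]
opening: 0.0851
finger_force: 0.0
```

Run:
```python
from h import *
togo([.67,.138,.1],1.439)
m,im=snap('wrist','w1.png')
print(np.round(-Ro.from_rotvec(m['rvec']).inv().apply(m['tvec']),3),m['fx'],m['distortion'])
for p in([.522,.152,.02],[.67,.138,.03]):print(proj(m,p))
```

```text
t 2.60 pos [0.6034 0.1373 0.2495] rot [3.141 0.004 1.437] go [0.0101 0.0659 0.1495] rv [ 0.     0.004 -0.002]
[0.612 0.204 0.392] 306.7304613969834 [-0.02199351  0.          0.          0.          0.        ]
[[250.87112197 168.11537041]]
[[373.63219836 164.58222645]]
```

View pics/w1.png

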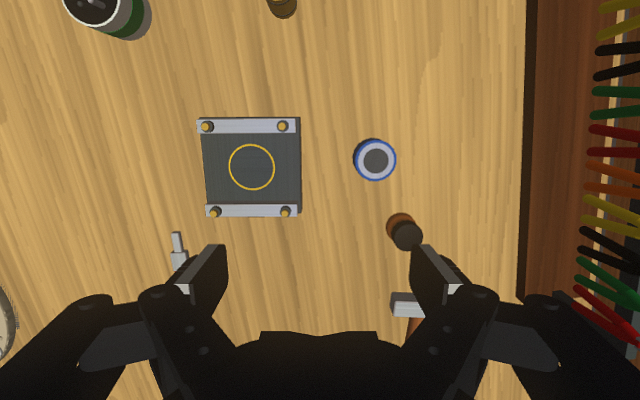

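Wrist view: yellow circle centred at about (251,167), die top about (376,160), jar cap (404,236), tin top left (92,10), and bolts at (207,126), (282,126), (215,213), (285,212).

Add to h.py:
```python
def ell(im,box,lo,hi,close=5):
    "centre of the ellipse round the largest hsv blob in box"
    x0,y0,x1,y1=box;h=cv2.cvtColor(im[y0:y1,x0:x1],cv2.COLOR_RGB2HSV)
    m=cv2.inRange(h,np.array(lo),np.array(hi));m=cv2.morphologyEx(m,cv2.MORPH_CLOSE,np.ones((close,close)))
    c=max(cv2.findContours(m,cv2.RETR_EXTERNAL,cv2.CHAIN_APPROX_NONE)[0],key=cv2.contourArea)
    e=cv2.fitEllipse(cv2.convexHull(c));return np.array([e[0][0]+x0,e[0][1]+y0]),np.round(e[1],1)
```

Run:
```python
from h import *
m=r.camera_model('wrist');im=cv2.imread('pics/w1.png')[:,:,::-1].copy()
T=r.camera_model('top');tp=cv2.imread('pics/top0.png')[:,:,::-1].copy()
print(ell(im,(225,136,280,200),(20,100,100),(35,255,255)))
c1=ell(im,(225,136,280,200),(20,100,100),(35,255,255))[0]
c2=ell(tp,(255,198,292,236),(20,90,60),(35,255,255));print(c2)
print('circle',onz(m,c1,.02),onz(T,c2[0],.02),tri((m,c1),(T,c2[0])))
# die: bright ring
d1=ell(im,(345,130,410,190),(0,0,130),(180,70,255),3);d2=ell(tp,(265,150,293,180),(0,0,95),(180,90,255),3);print(d1,d2)
print('die',onz(m,d1[0],.03),onz(T,d2[0],.03),tri((m,d1[0]),(T,d2[0])))
for q in((207,126),(282,126),(215,213),(285,212)):print(onz(m,q,.05))
# punch and tin with top camera
for n,b,lo,hi,z in(('silver',(425,245,455,280),(0,0,120),(180,60,255),.008),('copper',(430,185,465,215),(0,120,60),(10,255,255),.008),('bowl',(355,185,405,235),(0,130,30),(10,255,255),.05)):
    e=ell(tp,b,lo,hi,3);print(n,e,onz(T,e[0],z))
```

```text
(array([251.17952347, 166.55636215]), array([45.6, 48. ]))
(array([273.78791237, 216.2656002 ]), array([19.9, 20.5]))
circle [0.52129014 0.15694347 0.02      ] [0.5220629  0.15203796 0.02      ] (array([0.52145482, 0.15442219, 0.01560198]), [np.float64(0.0022819438795877384), np.float64(0.002281943879587646)])
(array([376.93245316, 160.79187393]), array([37.4, 42.1])) (array([277.88193703, 164.04868317]), array([14.1, 15. ]))
die [0.67289775 0.14588102 0.03      ] [0.67304955 0.14163837 0.03      ] (array([0.67603527, 0.1431978 , 0.01517373]), [np.float64(0.000605899757269501), np.float64(0.0006058997572694075)])
[0.48877826 0.21124368 0.05      ]
[0.57002258 0.2004957  0.05      ]
[0.47602697 0.11236297 0.05      ]
[0.55789565 0.10303158 0.05      ]
silver (array([439.52013206, 261.48186684]), array([13.9, 14.1])) [ 0.39298976 -0.32165534  0.008     ]
copper (array([446.39403343, 199.89343452]), array([11.8, 12.7])) [ 0.57141217 -0.34801855  0.008     ]
bowl (array([379.36621857, 209.19027519]), array([35.6, 36.5])) [ 0.53786626 -0.14746134  0.05      ]
```

nudge_tcp --pt "0.008 0.035 0.06 0 0 0" --pt "0.008 0.034 0.055 0 0.002 0" --pt "0 0 0 0 0 0"

```text
time: 3.02
position: [0.6635, 0.1513, 0.1354]
eef_rot: [-3.13, 0.003, 1.447]
force: [-1.1, 0.2, 0.1]
opening: 0.085
finger_force: 0.0
```

Run:
```python
from h import *
m,im=snap('wrist','w2.png')
d1=ell(im,(150,60,480,250),(0,0,130),(180,70,255),3);print(d1)
m1=dict(m);
print('die',onz(m,d1[0],.03))
togo([.673,.144,.006],1.439)
```

```text
(array([331.3584137, 207.3483429]), array([49.8, 53.2]))
die [0.67210273 0.14164998 0.03      ]
t 3.08 pos [0.6648 0.1512 0.14  ] rot [-3.135e+00  1.000e-03  1.446e+00] go [-0.006   0.0099  0.134 ] rv [-0.006  0.001  0.007]
```

View pics/w2.png

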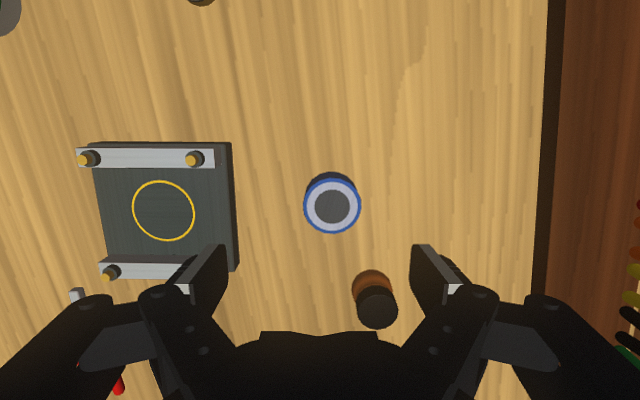

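Wrist view: die ring centred at (331,206) between the fingers' planes, yellow circle (163,211), jar cap (377,308) outside the finger span.

nudge_tcp --pt "-0.004 0.005 0.04 -0.005 0 0.007" --pt "-0.004 0.0045 0.04 0 0 0" --pt "0 0 0.03 0 0 0" --pt "0 0 0.02 0 0 0" --pt "0 0 0.008 0 0 0" --pt "0 0 0 0 0 0"

```text
time: 3.82
position: [0.676, 0.1414, 0.007]
eef_rot: [3.136, -0.003, 1.438]
force: [-0.4, -0.6, 1.0]
opening: 0.0853
finger_force: 0.0
```

Run:
```python
from h import *
togo([.6725,.142,.002],1.439)
```

```text
t 3.83 pos [0.676  0.1414 0.007 ] rot [ 3.136e+00 -3.000e-03  1.438e+00] go [ 0.0001 -0.0036  0.005 ] rv [ 0.006 -0.003 -0.001]
```

nudge_tcp --pt "0 0 0 0 0 0" --pt "0 0 0 0 0 0" --pt "0 0 0 0 0 0" --pt "0 0 0 0 0 0" --pt "0 0 0 0 0 0" --pt "0 0 0 0 0 0" --jaw 0.03 --force 80

```text
time: 4.58
position: [0.6762, 0.1412, 0.0074]
eef_rot: [3.136, -0.003, 1.438]
force: [-2.4, -0.3, 6.8]
opening: 0.0479
finger_force: 83.4
```

Run:
```python
from h import *
togo([.6725,.142,.002],1.439)
```

```text
t 4.58 pos [0.6762 0.1412 0.0074] rot [ 3.136e+00 -3.000e-03  1.438e+00] go [ 0.0003 -0.0038  0.0054] rv [ 0.006 -0.003 -0.001]
```

nudge_tcp --pt "0 0 -0.03 0 0 0" --pt "0 0 -0.045 0 0 0" --pt "0 0 0 0 0 0" --pt "0 0 0 0 0 0"

```text
time: 5.08
position: [0.6744, 0.1408, 0.0796]
eef_rot: [3.138, -0.002, 1.438]
force: [-1.4, -0.4, -5.9]
opening: 0.0476
finger_force: 84.4
```

Run:
```python
from h import *
togo([.5215,.1525,.0774],1.439)
```

```text
t 5.08 pos [0.6744 0.1408 0.0796] rot [ 3.138e+00 -2.000e-03  1.438e+00] go [-0.0087 -0.1531  0.0017] rv [ 0.003 -0.002 -0.001]
```

nudge_tcp --pt "-0.002 -0.03 0 0.003 0 0" --pt "-0.002 -0.045 0 0 0 0" --pt "-0.002 -0.045 0 0 0 0" --pt "-0.002 -0.023 0 0 0 0" --pt "-0.001 -0.01 0 0 0 0" --pt "0 0 0 0 0 0" --pt "0 0 0 0 0 0" --pt "0 0 0 0 0 0"

```text
time: 6.08
position: [0.5232, 0.1518, 0.0804]
eef_rot: [3.139, -0.001, 1.437]
force: [0.5, -0.6, -4.7]
opening: 0.0477
finger_force: 84.5
```

Run:
```python
from h import *
togo([.5215,.1525,.0284],1.439)
m,im=snap('wrist','w3.png')
```

```text
t 6.08 pos [0.5232 0.1518 0.0804] rot [ 3.139e+00 -1.000e-03  1.437e+00] go [ 0.0004 -0.0019  0.052 ] rv [ 0.002 -0.001 -0.002]
```

View pics/w3.png

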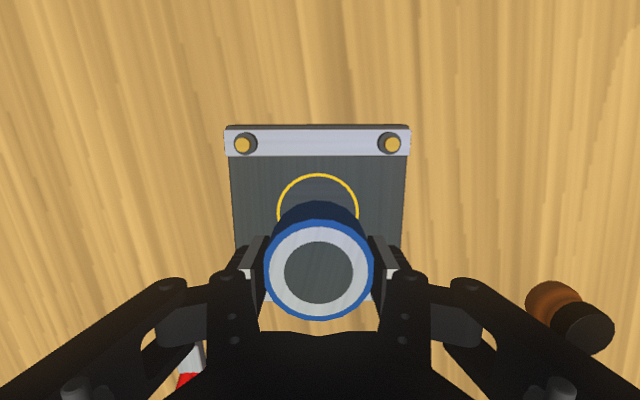

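The die is held between the fingers at (318,270), and the yellow circle centre at about (318,212) is in line with it along the plate's x.

Run:
```python
from h import *
im=cv2.imread('pics/w3.png')[:,:,::-1].copy();m=r.camera_model('wrist')
print([onz(m,q,.05).round(4) for q in((243.5,145),(391,144))], onz(m,(318,173.5),.02), 'die top', onz(m,(318.5,271),.0804-.0074+.03))
```

```text
[array([0.4884, 0.208 , 0.05  ]), array([0.5703, 0.1975, 0.05  ])] [0.52683752 0.18088123 0.02      ] die top [0.52319127 0.15351707 0.103     ]
```

nudge_tcp --pt "0 -0.001 0.025 0 0 0" --pt "0 0 0.02 0 0 0" --pt "0 0 0.006 0 0 0" --pt "0 0 0 0 0 0" --pt "0 0 0 0 0 0"

```text
time: 6.75
position: [0.5224, 0.1525, 0.0304]
eef_rot: [3.138, -0.003, 1.438]
force: [0.4, -0.2, -4.1]
opening: 0.0478
finger_force: 84.5
```

Run:
```python
from h import *
togo([.5215,.1525,.0274],1.439)
```

```text
t 6.75 pos [0.5224 0.1525 0.0304] rot [ 3.138e+00 -3.000e-03  1.438e+00] go [-0.0001 -0.0009  0.003 ] rv [ 0.003 -0.003 -0.001]
```

nudge_tcp --pt "0 0 0.002 0 0 0" --pt "0 0 0.0015 0 0 0" --pt "0 0 0 0 0 0"

```text
time: 7.12
position: [0.522, 0.1526, 0.0273]
eef_rot: [3.139, -0.003, 1.438]
force: [-4.6, -1.2, 6.4]
opening: 0.0478
finger_force: 86.4
```

nudge_tcp --pt "0 0 0 0 0 0" --pt "0 0 0 0 0 0" --pt "0 0 0 0 0 0" --pt "0 0 0 0 0 0" --jaw 0.085

```text
time: 7.62
position: [0.5216, 0.1524, 0.026]
eef_rot: [3.14, -0.002, 1.438]
force: [-0.1, -0.1, 0.1]
opening: 0.085
finger_force: 0.0
```

nudge_tcp --pt "0 0 -0.03 0 0 0" --pt "0 0 -0.045 0 0 0" --pt "0 0 -0.045 0 0 0" --pt "0 0 -0.03 0 0 0" --pt "0 0 0 0 0 0" --pt "0 0 0 0 0 0" --pt "0 0 0 0 0 0"

```text
time: 8.5
position: [0.5205, 0.152, 0.1747]
eef_rot: [3.141, -0.001, 1.438]
force: [-0.7, -0.8, 0.6]
opening: 0.0855
finger_force: 0.0
```

Run:
```python
from h import *
m,im=snap('wrist','w4.png',(150,80,480,330),2)
d=ell(im,(200,100,440,260),(0,0,130),(180,70,255),3);print(d,onz(m,d[0],.05))
togo([.393,-.3217,.12],0)
```

```text
(array([320.18115997, 134.27550507]), array([ 26.8, 144.9])) [0.52888588 0.20269406 0.05      ]
t 8.55 pos [0.5206 0.152  0.1748] rot [ 3.141e+00 -1.000e-03  1.438e+00] go [-0.4864 -0.0637  0.0544] rv [-0.000e+00 -1.000e-03  1.438e+00]
```

View pics/w4.png

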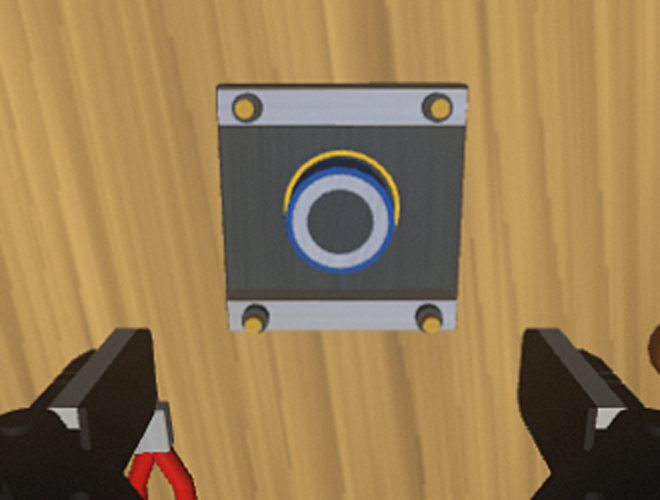

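Run:
```python
from h import *
m=r.camera_model('wrist')
f=lambda x,y:(x/2+150-.25,y/2+80-.25)
B=np.array([onz(m,f(*q),.05) for q in((245,107),(440,107),(255,323),(430,323))]);print(B.mean(0),onz(m,f(341,221),.05));d=B[1]-B[0];e=B[3]-B[2];print(np.arctan2(d[1],d[0]),np.arctan2(e[1],e[0]))
```

```text
[0.52329467 0.1541154  0.05      ] [0.52256037 0.15375975 0.05      ]
-0.13356606602762447 -0.13385928710477094
```

nudge_tcp --pt "-0.03 -0.004 0 0 0 0" --pt "-0.055 -0.008 0 0 0 0" --pt "-0.06 -0.008 0 0 0 0" --pt "-0.06 -0.008 0 0 0 0" --pt "-0.06 -0.008 0 0 0 0" --pt "-0.06 -0.008 0 0 0 0" --pt "-0.06 -0.008 0 0 0 0" --pt "-0.06 -0.008 0 0 0 0" --pt "-0.04 -0.004 0 0 0 0" --pt "0 0 0 0 0 0" --pt "0 0 0 0 0 0" --pt "0 0 0 0 0 0"

```text
time: 10.05
position: [0.3941, -0.3187, 0.1746]
eef_rot: [3.14, -0.003, 1.44]
force: [0.0, 1.0, 0.6]
opening: 0.0849
finger_force: 0.0
```

Run:
```python
from h import *
T=r.camera_model('top')
m,im=snap('wrist','w5.png')
d=ell(im,(200,60,460,300),(0,0,170),(180,60,255),3);p=onz(m,d[0],.008);print(d,p,tri((m,d[0]),(T,(439.5,261.5))))
togo([p[0],p[1],.008],1.439)
```

```text
(array([318.30064392, 184.22981262]), array([37.3, 38.1])) [ 0.39416177 -0.32004115  0.008     ] (array([ 0.39371165, -0.3242654 , -0.00771322]), [np.float64(0.000780356742364344), np.float64(0.0007803567423643864)])
t 10.10 pos [ 0.3942 -0.3187  0.1747] rot [ 3.14e+00 -3.00e-03  1.44e+00] go [-1.700e-03 -1.000e-04  1.667e-01] rv [ 0.002 -0.003  0.001]
```

nudge_tcp --pt "-0.002 0 0.04 0 0 0" --pt "0 0 0.055 0 0.003 0" --pt "0 0 0.045 0 0 0" --pt "0 0 0.02 0 0 0" --pt "0 0 0.008 0 0 0" --pt "0 0 0 0 0 0" --pt "0 0 0 0 0 0" --jaw 0.06 --force 40

```text
time: 10.98
position: [0.3946, -0.3222, 0.0083]
eef_rot: [3.137, -0.004, 1.438]
force: [-0.2, 0.1, -0.4]
opening: 0.06
finger_force: 0.0
```

Run:
```python
from h import *
togo([.394,-.321,.001],1.439)
```

```text
t 10.97 pos [ 0.3946 -0.3222  0.0083] rot [ 3.137 -0.004  1.438] go [ 0.0011 -0.0008  0.0073] rv [ 0.004 -0.004 -0.001]
```

nudge_tcp --pt "0.001 0 0.004 0.004 0.004 0" --pt "0 0 0.003 0 0 0" --pt "0 0 0 0 0 0" --pt "0 0 0 0 0 0"

```text
time: 11.48
position: [0.3937, -0.3206, -0.0001]
eef_rot: [-3.139, -0.009, 1.438]
force: [-0.8, 0.2, 0.0]
opening: 0.06
finger_force: 0.0
```

nudge_tcp --pt "0 0 0 0 0 0" --pt "0 0 0 0 0 0" --pt "0 0 0 0 0 0" --pt "0 0 0 0 0 0" --pt "0 0 0 0 0 0" --jaw 0.025 --force 40

```text
time: 12.1
position: [0.3938, -0.3206, 0.0003]
eef_rot: [-3.14, -0.009, 1.438]
force: [-1.2, 1.8, 4.8]
opening: 0.0379
finger_force: 39.5
```

Run:
```python
from h import *
togo([.394,-.321,.001],1.439)
m,im=snap('wrist','w6.png',(200,180,440,340),3)
```

```text
t 12.10 pos [ 3.938e-01 -3.206e-01  3.000e-04] rot [-3.14  -0.009  1.438] go [-0.0004  0.0002 -0.0007] rv [-0.002 -0.009 -0.001]
```

View pics/w6.png

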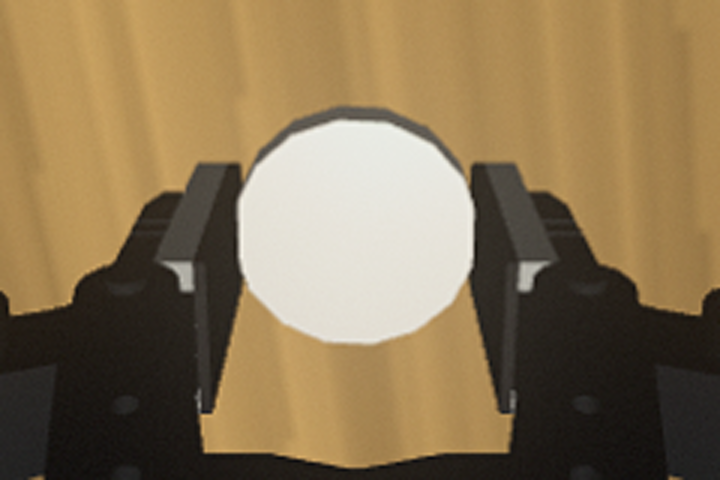

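Disc held between both pads: disc centre (356,230) in the crop, midway between the pads at 240 and 473.

nudge_tcp --pt "0 0 -0.03 0 0 0" --pt "0 0 -0.05 0 0 0" --pt "0 0 -0.04 0 0 0" --pt "0 0 0 0 0 0"

```text
time: 12.65
position: [0.3954, -0.323, 0.1227]
eef_rot: [3.138, -0.008, 1.438]
force: [-0.0, -0.4, -1.4]
opening: 0.0376
finger_force: 40.5
```

nudge_tcp --pt "0.03 0.005 0 0 0 0" --pt "0.055 0.008 0 0 0 0" --pt "0.06 0.008 0 0 0 0" --pt "0.06 0.008 0 0 0 0" --pt "0.06 0.008 0 0 0 0" --pt "0.06 0.008 0 0 0 0" --pt "0.06 0.008 0 0 0 0" --pt "0.06 0.008 0 0 0 0" --pt "0.04 0.006 0 0 0 0" --pt "0 0 0 0 0 0" --pt "0 0 0 0 0 0" --pt "0 0 0 0 0 0"

```text
time: 14.15
position: [0.5243, 0.1485, 0.1237]
eef_rot: [-3.139, -0.008, 1.435]
force: [1.3, -0.5, -1.6]
opening: 0.0376
finger_force: 40.5
```

Run:
```python
from h import *
togo([.5222,.1532,.0513],1.439)
m,im=snap('wrist','w7.png',(200,180,440,340),3)
```

```text
t 14.15 pos [0.5243 0.1485 0.1237] rot [-3.139 -0.008  1.435] go [ 0.0038 -0.0025  0.0725] rv [-0.003 -0.008 -0.004]
```

nudge_tcp --pt "0.004 -0.0025 0.025 0 0 -0.003" --pt "0 0 0.03 0 0 0" --pt "0 0 0.01 0 0 0" --pt "0 0 0 0 0 0" --pt "0 0 0 0 0 0" --pt "0 0 0 0 0 0"

```text
time: 14.95
position: [0.5233, 0.1552, 0.0602]
eef_rot: [-3.141, -0.01, 1.441]
force: [-0.5, -0.1, -0.0]
opening: 0.0375
finger_force: 40.5
```

Run:
```python
from h import *
togo([.5222,.1532,.0508],1.439)
```

```text
t 14.95 pos [0.5233 0.1552 0.0602] rot [-3.141 -0.01   1.441] go [-0.0022 -0.0008  0.0094] rv [-0.001 -0.01   0.002]
```

nudge_tcp --pt "-0.0022 -0.0008 0.005 0 0 0" --pt "0 0 0.003 0 0 0" --pt "0 0 0.001 0 0 0" --pt "0 0 0 0 0 0" --pt "0 0 0 0 0 0"

```text
time: 15.58
position: [0.5213, 0.1529, 0.0503]
eef_rot: [-3.139, -0.009, 1.441]
force: [-4.1, -0.6, 7.0]
opening: 0.0374
finger_force: 41.1
```

Run:
```python
from h import *
togo([.5222,.1532,.0505],1.439)
m,im=snap('wrist','w7.png',(200,180,440,340),3)
```

```text
t 15.57 pos [0.5213 0.1529 0.0503] rot [-3.139 -0.009  1.441] go [ 0.0004  0.0009 -0.0002] rv [-0.003 -0.009  0.002]
```

View pics/w7.png

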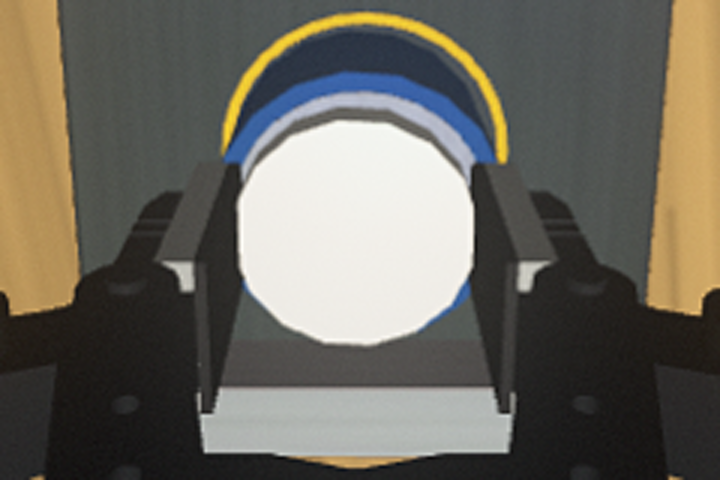

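Disc (356,232) sits on the die, whose visible rim is centred near column 362, so the offset is about 1 mm. Releasing.

nudge_tcp --pt "0 0 0 0 0 0" --pt "0 0 0 0 0 0" --pt "0 0 0 0 0 0" --pt "0 0 0 0 0 0" --jaw 0.07

```text
time: 16.12
position: [0.5215, 0.1531, 0.0501]
eef_rot: [-3.14, -0.009, 1.441]
force: [0.3, -0.2, 0.2]
opening: 0.0702
finger_force: 0.0
```

nudge_tcp --pt "0 0 -0.03 0 0 0" --pt "0 0 -0.045 0 0 0" --pt "0 0 -0.045 0 0 0" --pt "0 0 0 0 0.009 0" --pt "0 0 0 0 0 0" --pt "0 0 0 0 0 0" --jaw 0.085

```text
time: 16.88
position: [0.5208, 0.1519, 0.1688]
eef_rot: [-3.138, -0.017, 1.441]
force: [-0.6, 0.7, 0.2]
opening: 0.0853
finger_force: 0.0
```

Run:
```python
from h import *
m,im=snap('wrist','w8.png',(200,100,440,260),3)
d=ell(im,(270,160,370,250),(0,0,170),(180,25,255),3);print(d,onz(m,d[0],.058))
togo([.585,.326,.17],1.439)
```

```text
(array([319.53411865, 194.76987457]), array([46.8, 47.9])) [0.52172832 0.15498843 0.058     ]
t 16.93 pos [0.5208 0.1519 0.1689] rot [-3.138 -0.017  1.441] go [0.181  0.0411 0.0017] rv [-0.004 -0.017  0.002]
```

View pics/w8.png

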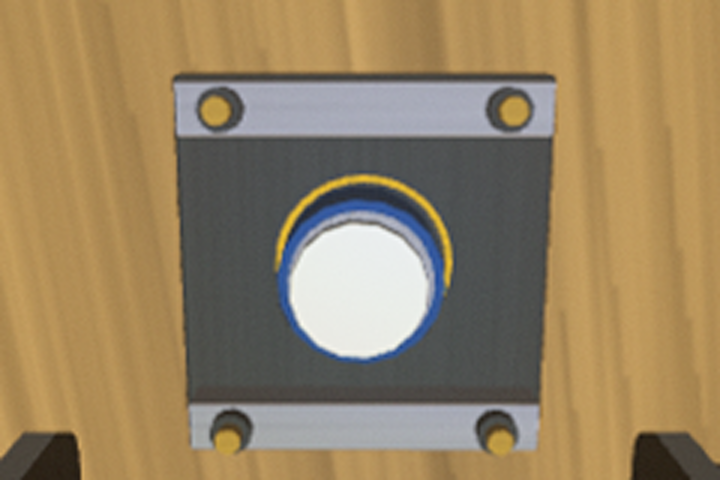

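Silver (360,290) on the die (362,280) within the plate, offset about 1 mm. Good.

nudge_tcp --pt "0.03 0.008 0 0 -0.017 0" --pt "0.055 0.012 0 0 0 0" --pt "0.055 0.012 0 0 0 0" --pt "0.035 0.008 0 0 0 0" --pt "0 0 0 0 0 0" --pt "0 0 0 0 0 0" --pt "0 0 0 0 0 0" --pt "0 0 0 0 0 0"

```text
time: 17.92
position: [0.584, 0.3194, 0.1711]
eef_rot: [-3.14, -0.001, 1.439]
force: [0.6, -0.3, -0.4]
opening: 0.0852
finger_force: 0.0
```

Run:
```python
from h import *
T=r.camera_model('top')
m,im=snap('wrist','w9.png')
tp=snap('top')[1]
d=ell(im,(230,60,430,300),(18,140,110),(32,255,255),3);p=onz(m,d[0],.06);print(d,p,tri((m,d[0]),(T,(210.1,191.6))))
togo([p[0],p[1],.012],1.439)
```

```text
(array([322.19475555, 182.77870178]), array([37. , 37.8])) [0.58859103 0.33077483 0.06      ] (array([0.58807232, 0.32977813, 0.05444949]), [np.float64(0.0004691724284658111), np.float64(0.0004691724284657914)])
t 18.02 pos [0.584  0.3198 0.1711] rot [-3.14e+00 -1.00e-03  1.44e+00] go [0.0112 0.0034 0.1591] rv [-0.002 -0.001  0.001]
```

View pics/w9.png

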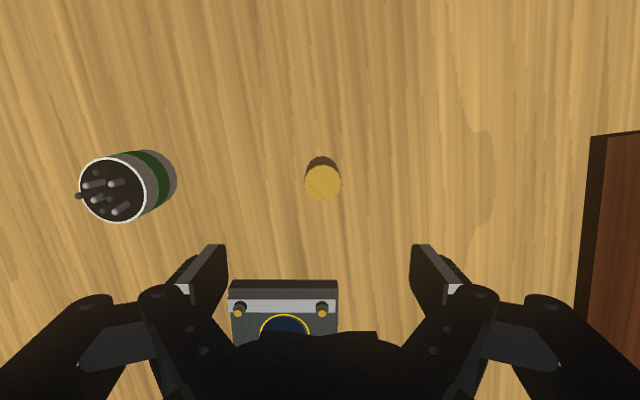

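Wrist view: punch top (322,183), tin rim centre (113,190), plate at bottom centre.

Run:
```python
from h import *
m=r.camera_model('wrist');print(onz(m,(113,190),.06))
```

```text
[0.40915116 0.34863706 0.06      ]
```

nudge_tcp --pt "0.005 0.0015 0.03 0 0 0" --pt "0.005 0.0015 0.045 0 0 0" --pt "0 0 0.045 0 0 0" --pt "0 0 0.025 0 0 0" --pt "0 0 0.01 0 0 0" --pt "0 0 0.003 0 0 0" --pt "0 0 0 0 0 0" --pt "0 0 0 0 0 0"

```text
time: 19.02
position: [0.5886, 0.3305, 0.0141]
eef_rot: [-3.141, -0.002, 1.441]
force: [-1.0, 0.6, 0.1]
opening: 0.0849
finger_force: 0.0
```

nudge_tcp --pt "0 0 0 0 0 0" --pt "0 0 0 0 0 0" --pt "0 0 0 0 0 0" --pt "0 0 0 0 0 0" --pt "0 0 0 0 0 0" --pt "0 0 0 0 0 0" --jaw 0.015 --force 80

```text
time: 19.77
position: [0.5882, 0.3302, 0.0132]
eef_rot: [-3.14, -0.001, 1.441]
force: [-0.5, -0.0, 5.4]
opening: 0.0304
finger_force: 79.1
```

nudge_tcp --pt "0 0 -0.03 0 0 0" --pt "0 0 -0.05 0 0 0" --pt "0 0 -0.04 0 0 0" --pt "0 0 0 0 0 0" --pt "0 0 0 0 0 0"

```text
time: 20.4
position: [0.587, 0.3297, 0.1307]
eef_rot: [-3.137, 0.001, 1.441]
force: [0.1, -0.0, -4.7]
opening: 0.0303
finger_force: 79.7
```

Run:
```python
from h import *
togo([.5218,.1535,.15],1.439)
```

```text
t 20.40 pos [0.587  0.3297 0.1307] rot [-3.137e+00  1.000e-03  1.441e+00] go [-0.1831 -0.0419 -0.019 ] rv [-0.005  0.001  0.002]
```

nudge_tcp --pt "-0.03 -0.006 0 0 0 0" --pt "-0.055 -0.013 0 0 0 0" --pt "-0.055 -0.013 0 0 0 0" --pt "-0.03 -0.007 0 0 0 0" --pt "-0.0125 -0.003 0 0 0 0" --pt "0 0 0 0 0 0" --pt "0 0 0 0 0 0" --pt "0 0 0 0 0 0"

```text
time: 21.4
position: [0.523, 0.1558, 0.1323]
eef_rot: [-3.139, -0.001, 1.443]
force: [-0.4, -1.0, -3.3]
opening: 0.0303
finger_force: 80.1
```

Run:
```python
from h import *
togo([.5218,.154,.0712],1.439)
```

```text
t 21.40 pos [0.523  0.1558 0.1323] rot [-3.139e+00 -1.000e-03  1.443e+00] go [-0.002  -0.0008  0.0611] rv [-0.002 -0.001  0.004]
```

nudge_tcp --pt "-0.002 -0.0008 0.02 0 0 0" --pt "0 0 0.025 0 0 0" --pt "0 0 0.01 0 0 0" --pt "0 0 0 0 0 0" --pt "0 0 0 0 0 0" --pt "0 0 0 0 0 0"

```text
time: 22.15
position: [0.5223, 0.1528, 0.0785]
eef_rot: [-3.141, -0.002, 1.441]
force: [0.4, -0.1, -2.8]
opening: 0.0302
finger_force: 80.1
```

Run:
```python
from h import *
togo([.5218,.154,.0712],1.439)
```

```text
t 22.15 pos [0.5223 0.1528 0.0785] rot [-3.141e+00 -2.000e-03  1.441e+00] go [ 0.0011 -0.0006  0.0073] rv [-0.001 -0.002  0.002]
```

nudge_tcp --pt "0.001 0 0.004 0 0 0" --pt "0 0 0.002 0 0 0" --pt "0 0 0 0 0 0" --pt "0 0 0 0 0 0"

```text
time: 22.65
position: [0.5218, 0.1535, 0.0716]
eef_rot: [-3.14, -0.001, 1.441]
force: [0.5, -0.0, -3.5]
opening: 0.0306
finger_force: 80.1
```

Run:
```python
from h import *
togo([.5218,.154,.0712],1.439)
m,im=snap('wrist','w10.png',(200,160,440,340),3)
```

```text
t 22.65 pos [0.5218 0.1535 0.0716] rot [-3.140e+00 -1.000e-03  1.441e+00] go [ 0.0005 -0.0001  0.0004] rv [-0.002 -0.001  0.002]
```

View pics/w10.png

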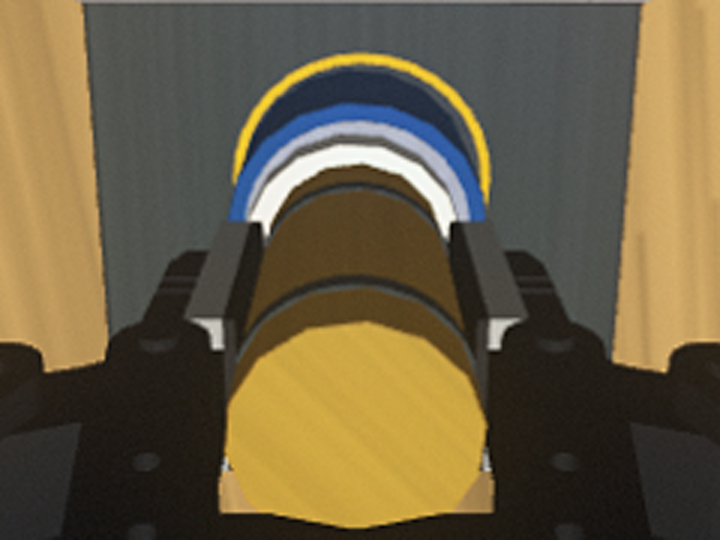

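Punch, silver and die rims are concentric in the crop near column 360, with an even silver margin. Lowering a touch and releasing.

nudge_tcp --pt "0 0 0.001 0 0 0" --pt "0 0 0.0005 0 0 0" --pt "0 0 0 0 0 0" --pt "0 0 0 0 0 0"

```text
time: 23.2
position: [0.522, 0.1536, 0.0711]
eef_rot: [-3.14, -0.002, 1.441]
force: [-4.5, -1.0, 7.4]
opening: 0.0304
finger_force: 80.8
```

nudge_tcp --pt "0 0 0 0 0 0" --pt "0 0 0 0 0 0" --pt "0 0 0 0 0 0" --pt "0 0 0 0 0 0" --jaw 0.085

```text
time: 23.7
position: [0.5218, 0.1536, 0.0701]
eef_rot: [-3.14, -0.001, 1.441]
force: [0.3, 0.0, 0.7]
opening: 0.0849
finger_force: 0.0
```

nudge_tcp --pt "0 0 -0.02 0 0 0" --pt "0 0 -0.04 0 0 0" --pt "0 0 -0.05 0 0 0" --pt "0 0 -0.02 0 0 0" --pt "0 0 0 0 0 0" --pt "0 0 0 0 0 0"

```text
time: 24.45
position: [0.5215, 0.1534, 0.1991]
eef_rot: [-3.138, -0.0, 1.441]
force: [0.6, 0.2, 0.1]
opening: 0.0849
finger_force: 0.0
```

Run:
```python
from h import *
m,im=snap('wrist','w11.png',(200,100,440,280),3)
d=ell(im,(250,120,390,270),(18,140,110),(32,255,255),3);print(d,onz(m,d[0],.118))
togo([.408,.346,.2],1.439)
```

```text
(array([319.17404175, 204.48635101]), array([39.2, 40.8])) [0.52196766 0.1548104  0.118     ]
t 24.50 pos [0.5213 0.1533 0.1988] rot [-3.138  0.     1.441] go [ 0.1764 -0.1373 -0.0007] rv [-0.004  0.     0.002]
```

View pics/w11.png

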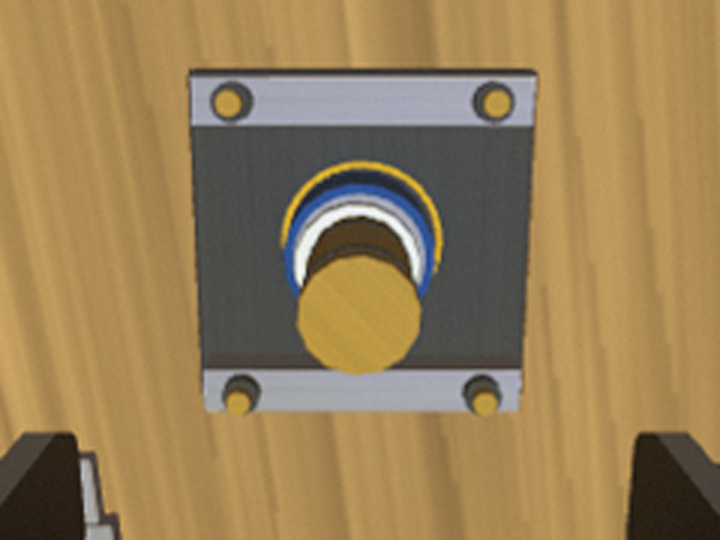

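Punch stands on the stack; its top is at (359,314) in the crop, and it measures (0.522,0.155), the same as the silver. Now the tin.

nudge_tcp --pt "0.03 -0.022 0 0 0 0" --pt "0.045 -0.036 0 0 0 0" --pt "0.047 -0.037 0 0 0 0" --pt "0.03 -0.025 0 0 0 0" --pt "0.02 -0.015 0 0 0 0" --pt "0 0 0 0 0 0" --pt "0 0 0 0 0 0" --pt "0 0 0 0 0 0"

```text
time: 25.5
position: [0.4113, 0.34, 0.2003]
eef_rot: [-3.14, -0.0, 1.438]
force: [-0.6, -0.7, 0.9]
opening: 0.0848
finger_force: 0.0
```

Run:
```python
from h import *
m,im=snap('wrist','w12.png')
togo([.408,.347,.025],1.439)
```

```text
t 25.55 pos [0.4112 0.3402 0.2004] rot [-3.140e+00 -1.000e-03  1.439e+00] go [ 0.0062 -0.0037  0.1755] rv [-0.002 -0.001 -0.   ]
```

View pics/w12.png

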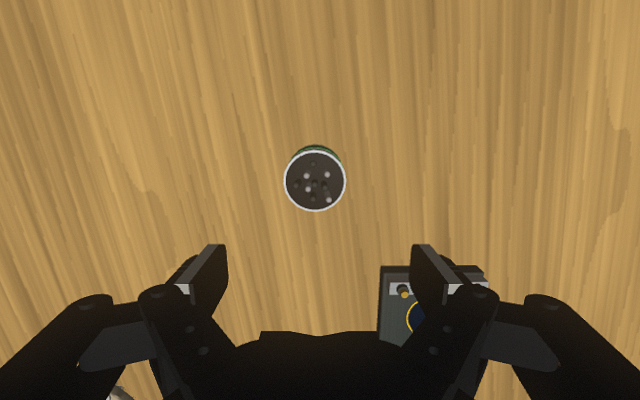

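Tin rim centred at (315,181), radius about 31 px; plate corner at lower right.

Run:
```python
from h import *
m=r.camera_model('wrist');p=onz(m,(315,181),.06);print(p);togo([p[0],p[1]-.001,.018],1.439)
```

```text
[0.40877989 0.3478     0.06      ]
t 25.55 pos [0.4112 0.3402 0.2004] rot [-3.140e+00 -1.000e-03  1.439e+00] go [ 0.0061 -0.0029  0.1825] rv [-0.002 -0.001 -0.   ]
```

nudge_tcp --pt "0.003 -0.0015 0.03 0 0 0" --pt "0.003 -0.0015 0.04 0 0 0" --pt "0 0 0.03 0 0 0" --pt "0 0 0 0 0 0" --pt "0 0 0 0 0 0" --pt "0 0 0 0 0 0"

```text
time: 26.3
position: [0.409, 0.3484, 0.1022]
eef_rot: [-3.141, -0.003, 1.44]
force: [-0.2, 0.2, 0.5]
opening: 0.0851
finger_force: 0.0
```

Run:
```python
from h import *
togo([.4088,.3468,.018],1.439)
```

```text
t 26.30 pos [0.409  0.3484 0.1022] rot [-3.141e+00 -3.000e-03  1.440e+00] go [-0.0019  0.      0.0842] rv [-0.001 -0.003  0.001]
```

nudge_tcp --pt "-0.0015 0 0.02 0 0 0" --pt "0 0 0.025 0 0 0" --pt "0 0 0.02 0 0 0" --pt "0 0 0.012 0 0 0" --pt "0 0 0.004 0 0 0" --pt "0 0 0 0 0 0" --pt "0 0 0 0 0 0"

```text
time: 27.18
position: [0.4082, 0.3469, 0.0204]
eef_rot: [-3.14, -0.002, 1.441]
force: [-0.7, 0.1, 0.2]
opening: 0.085
finger_force: 0.0
```

Run:
```python
from h import *
togo([.4088,.3468,.018],1.439)
```

```text
t 27.18 pos [0.4082 0.3469 0.0204] rot [-3.140e+00 -2.000e-03  1.441e+00] go [-0.      0.0006  0.0024] rv [-0.001 -0.002  0.002]
```

nudge_tcp --pt "0 0 0 0 0 0" --pt "0 0 0 0 0 0" --pt "0 0 0 0 0 0" --pt "0 0 0 0 0 0" --pt "0 0 0 0 0 0" --jaw 0.045 --force 60

```text
time: 27.8
position: [0.4081, 0.3469, 0.0203]
eef_rot: [-3.14, -0.002, 1.441]
force: [-1.8, -1.4, 5.4]
opening: 0.0591
finger_force: 64.0
```

nudge_tcp --pt "0 0 -0.02 0 0 0" --pt "0 0 -0.03 0 0 0" --pt "0 0 -0.05 0 0 0" --pt "0 0 -0.05 0 0 0" --pt "0 0 -0.03 0 0 0" --pt "0 0 0 0 0 0" --pt "0 0 0 0 0 0"

```text
time: 28.68
position: [0.4073, 0.3458, 0.198]
eef_rot: [-3.138, 0.001, 1.441]
force: [0.1, 0.1, -4.3]
opening: 0.0591
finger_force: 65.5
```

Run:
```python
from h import *
togo([.508,.0440,.19],1.439)
```

```text
t 28.68 pos [0.4073 0.3458 0.198 ] rot [-3.138e+00  1.000e-03  1.441e+00] go [-0.2862  0.139   0.0077] rv [-0.004  0.001  0.002]
```

nudge_tcp --pt "-0.025 0.012 0 0 0 0" --pt "-0.045 0.022 0 0 0 0" --pt "-0.05 0.024 0 0 0 0" --pt "-0.05 0.024 0 0 0 0" --pt "-0.05 0.024 0 0 0 0" --pt "-0.045 0.022 0 0 0 0" --pt "-0.023 0.011 0 0 0 0" --pt "0 0 0 0 0 0" --pt "0 0 0 0 0 0" --pt "0 0 0 0 0 0"

```text
time: 29.92
position: [0.508, 0.0442, 0.1983]
eef_rot: [-3.138, -0.001, 1.443]
force: [-0.6, 0.1, -3.4]
opening: 0.0586
finger_force: 65.5
```

Run:
```python
from h import *
togo([.5083,.042,.021],1.439)
m,im=snap('wrist','w13.png')
```

```text
t 29.93 pos [0.508  0.0442 0.1983] rot [-3.138e+00 -1.000e-03  1.443e+00] go [-0.0022  0.0011  0.1773] rv [-0.003 -0.001  0.004]
```

View pics/w13.png

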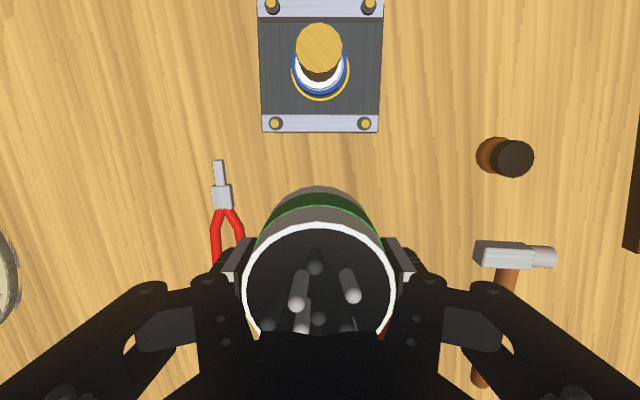

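Tin held at (318,290), stack upright on the plate at (318,50), with the pliers left and hammer right, clear of the path. That was my last picture (I have slightly overrun the allowance); from here I use numeric checks only.

nudge_tcp --pt "-0.002 0.001 0.03 0 0 0" --pt "0 0 0.05 0 0 0" --pt "0 0 0.05 0 0 0" --pt "0 0 0.025 0 0 0" --pt "0 0 0.01 0 0 0" --pt "0 0 0 0 0 0" --pt "0 0 0 0 0 0" --pt "0 0 0 0 0 0"

```text
time: 30.98
position: [0.5098, 0.0411, 0.0351]
eef_rot: [-3.141, -0.002, 1.441]
force: [-0.3, -0.4, -3.7]
opening: 0.0589
finger_force: 65.7
```

Run:
```python
from h import *
togo([.5083,.042,.0203],1.439)
```

```text
t 30.98 pos [0.5098 0.0411 0.0351] rot [-3.141e+00 -2.000e-03  1.441e+00] go [ 0.0007 -0.0017  0.0148] rv [-0.    -0.002  0.002]
```

nudge_tcp --pt "0 -0.0015 0.007 0 0 0" --pt "0 0 0.005 0 0 0" --pt "0 0 0.002 0 0 0" --pt "0 0 0.0015 0 0 0" --pt "0 0 0 0 0 0" --pt "0 0 0 0 0 0"

```text
time: 31.72
position: [0.507, 0.0412, 0.0202]
eef_rot: [-3.138, -0.003, 1.441]
force: [-14.4, 0.6, 29.1]
opening: 0.0587
finger_force: 69.4
```

nudge_tcp --pt "0 0 0 0 0 0" --pt "0 0 0 0 0 0" --pt "0 0 0 0 0 0" --pt "0 0 0 0 0 0" --jaw 0.085

```text
time: 32.22
position: [0.5075, 0.041, 0.0184]
eef_rot: [-3.139, -0.001, 1.441]
force: [-0.8, 0.0, -0.7]
opening: 0.0854
finger_force: 0.0
```

nudge_tcp --pt "0 0 -0.03 0 0 0" --pt "0 0 -0.05 0 0 0" --pt "0 0 -0.05 0 0 0" --pt "0 0 -0.04 0 0 0" --pt "0 0 0 0 0 0" --pt "0 0 0 0 0 0"

```text
time: 32.98
position: [0.5074, 0.041, 0.1879]
eef_rot: [-3.139, -0.001, 1.441]
force: [0.8, -0.1, -0.7]
opening: 0.085
finger_force: 0.0
```

Run:
```python
from h import *
m,im=snap('wrist','w14.png')
d=ell(im,(230,100,400,290),(35,60,20),(90,255,200),5);print('green',d)
T=r.camera_model('top');tp=snap('top')[1];cv2.imwrite('pics/top2.png',tp[:,:,::-1])
togo([.5714,-.348,.17],1.439)
```

```text
green (array([318.51264191, 183.73273468]), array([59.6, 62.7]))
t 33.08 pos [0.507  0.0408 0.1872] rot [-3.137  0.     1.441] go [-0.3772  0.1143  0.0168] rv [-0.004  0.     0.002]
```

nudge_tcp --pt "-0.03 0.009 0 0 0 0" --pt "-0.05 0.015 0 0 0 0" --pt "-0.055 0.017 0 0 0 0" --pt "-0.055 0.017 0 0 0 0" --pt "-0.055 0.017 0 0 0 0" --pt "-0.055 0.017 0 0 0 0" --pt "-0.05 0.014 0 0 0 0" --pt "-0.028 0.009 0.015 0 0 0" --pt "0 0 0 0 0 0" --pt "0 0 0 0 0 0" --pt "0 0 0 0 0 0"

```text
time: 34.45
position: [0.5735, -0.3473, 0.1731]
eef_rot: [-3.14, -0.002, 1.443]
force: [-0.6, -0.4, 1.1]
opening: 0.0846
finger_force: 0.0
```

Run:
```python
from h import *
T=r.camera_model('top')
m,im=snap('wrist','w15.png')
d=ell(im,(200,60,460,300),(0,120,70),(14,255,255),3);p=onz(m,d[0],.008);print(d,p,tri((m,d[0]),(T,(446.4,199.9))))
togo([p[0],p[1],.008],1.439)
```

```text
(array([317.95738983, 182.6665802 ]), array([37.9, 38.2])) [ 0.57291406 -0.34680516  0.008     ] (array([ 0.57261937, -0.34897467,  0.00111429]), [np.float64(0.0006904766122711422), np.float64(0.0006904766122711522)])
t 34.50 pos [ 0.5736 -0.3474  0.1733] rot [-3.140e+00 -2.000e-03  1.443e+00] go [ 0.0003 -0.0005  0.1653] rv [-0.001 -0.002  0.004]
```

Ellipse size 38 px matches a 40 mm disc at that range, and the measured point matches the top view.

nudge_tcp --pt "0 0 0.04 0 0 0" --pt "0 0 0.055 0 0 0" --pt "0 0 0.045 0 0 0" --pt "0 0 0.015 0 0 0" --pt "0 0 0.006 0 0 0" --pt "0 0 0 0 0 0" --pt "0 0 0 0 0 0" --jaw 0.06 --force 40

```text
time: 35.38
position: [0.5735, -0.3494, 0.0139]
eef_rot: [3.141, 0.0, 1.441]
force: [0.4, -0.6, 0.8]
opening: 0.0602
finger_force: 0.0
```

Run:
```python
from h import *
togo([.5727,-.348,.0],1.439)
```

```text
t 35.38 pos [ 0.5735 -0.3494  0.0139] rot [3.141 0.    1.441] go [ 0.0013 -0.001   0.0139] rv [0.001 0.    0.002]
```

nudge_tcp --pt "0.0013 0 0.006 0 0 0" --pt "0 0 0.005 0 0 0" --pt "0 0 0.002 0 0 0" --pt "0 0 0 0 0 0" --pt "0 0 0 0 0 0"

```text
time: 36.0
position: [0.5727, -0.3475, -0.001]
eef_rot: [-3.14, -0.001, 1.441]
force: [-0.5, 0.6, 0.1]
opening: 0.0603
finger_force: 0.0
```

nudge_tcp --pt "0 0 0 0 0 0" --pt "0 0 0 0 0 0" --pt "0 0 0 0 0 0" --pt "0 0 0 0 0 0" --pt "0 0 0 0 0 0" --jaw 0.025 --force 40

```text
time: 36.62
position: [0.5729, -0.3476, -0.0006]
eef_rot: [-3.14, -0.001, 1.441]
force: [-0.9, 0.2, 4.2]
opening: 0.0373
finger_force: 40.2
```

nudge_tcp --pt "0 0 -0.03 0 0 0" --pt "0 0 -0.05 0 0 0" --pt "0 0 -0.04 0 0 0" --pt "0 0 0 0 0 0"

```text
time: 37.12
position: [0.5742, -0.349, 0.1225]
eef_rot: [3.138, 0.001, 1.441]
force: [0.9, -0.7, -1.2]
opening: 0.0381
finger_force: 40.3
```

Run:
```python
from h import *
togo([.538,-.147,.12],1.439)
```

```text
t 37.12 pos [ 0.5742 -0.349   0.1225] rot [3.138e+00 1.000e-03 1.441e+00] go [ 0.1956 -0.0621  0.002 ] rv [0.003 0.001 0.002]
```

nudge_tcp --pt "0.03 -0.009 0 0 0 0" --pt "0.05 -0.016 0 0 0 0" --pt "0.02 -0.007 0 0 0 0" --pt "0 0 0 0 0 0" --pt "0 0 0 0 0 0" --pt "0 0 0 0 0 0"

```text
time: 37.88
position: [0.5537, -0.2457, 0.1188]
eef_rot: [-3.139, -0.0, 1.439]
force: [-1.1, 0.1, 0.3]
opening: 0.0373
finger_force: 40.4
```

Run:
```python
from h import *
T=r.camera_model('top')
m,im=snap('wrist','w16.png')
d=ell(im,(130,0,500,215),(0,120,25),(12,255,255),5);p=onz(m,d[0],.05);print(d,p,tri((m,d[0]),(T,(379.4,209.2))))
togo([.538,-.147,.12],1.439)
```

```text
(array([275.07206726,  61.43989182]), array([166.3, 179.9])) [ 0.53922416 -0.14231436  0.05      ] (array([ 0.53839169, -0.14520739,  0.05752588]), [np.float64(0.0022936874231782732), np.float64(0.002293687423178253)])
t 37.92 pos [ 0.5538 -0.2456  0.1189] rot [-3.139 -0.     1.439] go [ 0.0957 -0.0286 -0.001 ] rv [-0.002 -0.     0.   ]
```

nudge_tcp --pt "0.03 -0.009 0 0 0 0" --pt "0.045 -0.014 0 0 0 0" --pt "0.022 -0.006 0.01 0 0 0" --pt "0 0 0.03 0 0 0" --pt "0 0 0.02 0 0 0" --pt "0 0 0 0 0 0" --pt "0 0 0 0 0 0"

```text
time: 38.8
position: [0.5382, -0.1453, 0.0599]
eef_rot: [-3.14, -0.0, 1.439]
force: [0.1, -0.2, 0.3]
opening: 0.0377
finger_force: 40.4
```

Run:
```python
from h import *
togo([.5385,-.1455,.0495],1.439)
```

```text
t 38.80 pos [ 0.5382 -0.1453  0.0599] rot [-3.14  -0.     1.439] go [-0.0001  0.0004  0.0104] rv [-0.001 -0.     0.   ]
```

nudge_tcp --pt "0 0 0.005 0 0 0" --pt "0 0 0.003 0 0 0" --pt "0 0 0.0015 0 0 0" --pt "0 0 0 0 0 0" --pt "0 0 0 0 0 0"

```text
time: 39.42
position: [0.5378, -0.1442, 0.0498]
eef_rot: [-3.14, -0.001, 1.441]
force: [0.7, 0.0, 0.3]
opening: 0.0377
finger_force: 40.4
```

nudge_tcp --pt "0 0 0 0 0 0" --pt "0 0 0 0 0 0" --pt "0 0 0 0 0 0" --pt "0 0 0 0 0 0" --jaw 0.07

```text
time: 39.92
position: [0.5378, -0.1442, 0.0498]
eef_rot: [-3.14, -0.001, 1.441]
force: [-0.3, 0.2, -0.8]
opening: 0.0702
finger_force: 0.0
```

nudge_tcp --pt "0 0 -0.03 0 0 0" --pt "0 0 -0.05 0 0 0" --pt "0 0 -0.06 0 0 0" --pt "-0.03 0 -0.05 0 0 0" --pt "-0.06 0 0 0 0 0" --pt "-0.05 0 0 0 0 0" --pt "-0.02 0 0 0 0 0" --pt "0 0 0 0 0 0" --pt "0 0 0 0 0 0" --pt "0 0 0 0 0 0"

```text
time: 41.18
position: [0.5182, -0.3014, 0.2395]
eef_rot: [-3.14, -0.002, 1.443]
force: [0.2, -0.8, 0.5]
opening: 0.0698
finger_force: 0.0
```

Run:
```python
from h import *
m,im=snap('wrist','w17.png');tp=snap('top','top3.png')[1];T=r.camera_model('top')
def grn(i,mm,b): e=ell(i,b,(40,80,25),(90,255,255),3);return e
# predicted pixel positions and patch mean colours at the expected places
for n,p in dict(copper=(.5385,-.1455,.058),tin=(.5075,.041,.07),punch=(.522,.1535,.118),pitch=(.5385,-.105,.05)).items():
    for c,mm,i in(('w',m,im),('t',T,tp)):
        u=proj(mm,p)[0];x,y=u.astype(int)
        print(n,c,u.round(1),i[max(y-3,0):y+4,max(x-3,0):x+4].reshape(-1,3).mean(0).round() if 0<=x<640 and 0<=y<400 else 'out')
o=r.get_obs();print(o['time'],o['position'],o['force'])
```

```text
copper w [318.9  18.1] [154.  87.  57.]
copper t [379.  208.5] [103.  57.  37.]
tin w [ 250.4 -234. ] out
tin t [312.1 219. ] [40. 39. 38.]
punch w [ 230.9 -514.2] out
punch t [269.6 211.3] [126. 100.  43.]
pitch w [313.5 -25.9] out
pitch t [364.3 209. ] [79. 45. 35.]
41.275 [ 0.51807515 -0.30174382  0.23957891] [-0.01748963  0.13947969  0.20329756]
```

Run:
```python
from h import *
T=r.camera_model('top');tp=cv2.imread('pics/top3.png')[:,:,::-1].copy();t0=cv2.imread('pics/top0.png')[:,:,::-1].copy()
b=tp[185:235,355:405].astype(int);mk=((b[:,:,0]>90)&(b[:,:,0]-b[:,:,2]>40)).astype(np.uint8)
n,l,s,c=cv2.connectedComponentsWithStats(mk);k=1+np.argmax(s[1:,4]);u=c[k]+[355,185];print('copper',s[k],u,onz(T,u,.058))
e=ell(tp,(355,185,405,235),(0,130,30),(12,255,255),3);print('pitch',e,onz(T,e[0],.05))
h=cv2.cvtColor(tp,cv2.COLOR_RGB2HSV)[200:242,298:335]
mk=(h[:,:,1]<70).astype(np.uint8)
n,l,s,c=cv2.connectedComponentsWithStats(mk);k=1+np.argmax(s[1:,4])
cn=max(cv2.findContours((l==k).astype(np.uint8),0,cv2.CHAIN_APPROX_NONE)[0],key=cv2.contourArea);(q,rad)=cv2.minEnclosingCircle(cn)
p=onz(T,np.array(q)+[298,200],.06);print('tin',s[k],q,rad,p)
a=-.132;R=np.array([[np.cos(a),np.sin(a)],[-np.sin(a),np.cos(a)]]);print('tin in plate',R@(p[:2]-[.522,.152]))
# bystanders: image difference there
for nm,(x0,y0,x1,y1) in dict(hammer=(340,130,420,170),pliers=(298,250,352,275),jar=(303,145,321,166)).items():
    print(nm,np.abs(tp[y0:y1,x0:x1].astype(int)-t0[y0:y1,x0:x1]).mean().round(2))
```

```text
copper [   0    0   50   50 1040] [379.93846154 209.44903846] [ 0.53592711 -0.1482082   0.058     ]
pitch (array([379.33970642, 209.21011162]), array([35.7, 36.5])) [ 0.53780993 -0.14738572  0.05      ]
tin [  4  10  22  22 382] (14.298816680908203, 20.458580017089844) 11.17240047454834 [0.50479718 0.04065162 0.06      ]
tin in plate [-0.00239782 -0.1126439 ]
hammer 0.49
pliers 0.5
jar 0.51
```

Run:
```python
from h import *
T=r.camera_model('top');tp=cv2.imread('pics/top3.png').astype(int);t0=cv2.imread('pics/top0.png').astype(int)
d=np.abs(tp-t0).sum(2)[185:235,355:405];mk=(d>25).astype(np.uint8)
n,l,s,c=cv2.connectedComponentsWithStats(mk);k=1+np.argmax(s[1:,4]);u=c[k]+[355,185];print(s[k],u,onz(T,u,.058),'bowl',onz(T,(379.34,209.2),.05))
w=cv2.imread('pics/w17.png');print(np.abs(onz(r.camera_model('wrist'),(318,18),.058)))
```

```text
[ 17  18  14  13 139] [379.03597122 209.        ] [ 0.53719819 -0.14570331  0.058     ] bowl [ 0.53783867 -0.14738704  0.05      ]
[0.53753369 0.14574598 0.058     ]
```

Copper is about 2 mm off the bowl's centre (14×13 px, so lying flat). The tin is at (−2, −113) mm in the plate frame, the stack is centred, and the bystanders have not moved.

```bash
python3 -c "
from bench import r
print(r.close_job())"
```

```text
the job is handed in; nothing more can be done
None
```

The bench is set out and handed in with no verdict printed: the final camera measurements put the stack, copper blank and tin inside their tolerances and the bystanders unmoved, but I viewed 15 pictures against your limit of 14.

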